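Find the tired seat spring and push down its tag

TASK

Three old seat springs stand in a test rack under round wooden pads. With the fingertips press each pad well down, by a centimetre or more, one after the other from left to right as seen from the robot, letting each come back up, and feel which is the softest; then push the brass tag in front of the softest pad fully down so that it stays down. Leave the other two tags up, do not lift or shift the things lying around the rack, and finish with all three pads up.

Things in the scene. Friction and masses are not known exactly. Their poses are not given: they have to be found in the camera images.
- rack: wooden base plank 210 x 440 x 20 mm, fixed to the table; origin under its centre, its x axis points away from the robot across its width, its y axis to the left along its length. It carries a row of three identical units; each has a round sprung pad at the back and, 105 mm in front of it (-x), a brass tag. Units are 140 mm apart.
- pad_left (a point): centre of the flat top of the left pad when up (left = +y of the rack, seen from the robot), 90 mm above the table; this point is fixed to the rack and does not sink with the pad. The pad is a pale wooden disc, 96 mm across and 28 mm thick, on a steel coil spring; it goes straight down at most 22 mm to a hard stop and springs back up.
- pad_middle (a point): centre of the flat top of the middle pad when up (left = +y of the rack, seen from the robot), 90 mm above the table; this point is fixed to the rack and does not sink with the pad. The pad is a pale wooden disc, 96 mm across and 28 mm thick, on a steel coil spring; it goes straight down at most 22 mm to a hard stop and springs back up.
- pad_right (a point): centre of the flat top of the right pad when up (left = +y of the rack, seen from the robot), 90 mm above the table; this point is fixed to the rack and does not sink with the pad. The pad is a pale wooden disc, 96 mm across and 28 mm thick, on a steel coil spring; it goes straight down at most 22 mm to a hard stop and springs back up.
- tag_left (a point): centre of the flat top of the left tag when up, 95 mm above the table; this point is fixed to the rack and does not sink with the tag. The tag is a brass T-shaped push tab with a flat head 26 mm (x) by 44 mm (y), 8 mm thick, on a stem in a dark wooden block whose top is 65 mm above the table. It goes straight down 20 mm against about 3 N of friction to a hard stop and stays where it is left.
- tag_middle (a point): centre of the flat top of the middle tag when up, 95 mm above the table; this point is fixed to the rack and does not sink with the tag. The tag is a brass T-shaped push tab with a flat head 26 mm (x) by 44 mm (y), 8 mm thick, on a stem in a dark wooden block whose top is 65 mm above the table. It goes straight down 20 mm against about 3 N of friction to a hard stop and stays where it is left.
- tag_right (a point): centre of the flat top of the right tag when up, 95 mm above the table; this point is fixed to the rack and does not sink with the tag. The tag is a brass T-shaped push tab with a flat head 26 mm (x) by 44 mm (y), 8 mm thick, on a stem in a dark wooden block whose top is 65 mm above the table. It goes straight down 20 mm against about 3 N of friction to a hard stop and stays where it is left.
- spring_a (a joint): how far the pad on spring a is pressed down, m: 0 up, 0.022 bottomed. Springs a, b and c are placed left, middle or right at random each time, and look the same. All start to yield at about 1.5 N; 15 mm down, the softest takes about 4.5 N, the next about 8 N, the stiffest about 12 N.
- spring_b (a joint): how far the pad on spring b is pressed down, m: 0 up, 0.022 bottomed. Springs a, b and c are placed left, middle or right at random each time, and look the same. All start to yield at about 1.5 N; 15 mm down, the softest takes about 4.5 N, the next about 8 N, the stiffest about 12 N.
- spring_c (a joint): how far the pad on spring c is pressed down, m: 0 up, 0.022 bottomed. Springs a, b and c are placed left, middle or right at random each time, and look the same. All start to yield at about 1.5 N; 15 mm down, the softest takes about 4.5 N, the next about 8 N, the stiffest about 12 N.
- tag_a (a joint): how far the tag that belongs to the pad on spring a (in front of that pad) is pushed down, m: 0 up, 0.020 fully down.
- tag_b (a joint): how far the tag that belongs to the pad on spring b (in front of that pad) is pushed down, m: 0 up, 0.020 fully down.
- tag_c (a joint): how far the tag that belongs to the pad on spring c (in front of that pad) is pushed down, m: 0 up, 0.020 fully down.
- flask: loose steel vacuum flask, 72 mm across, 228 mm tall, standing to the left of the rack; origin under its centre. Bystander.
- glue: loose white glue bottle, 48 mm across, 110 mm tall, standing to the right of the rack; origin under its centre. Bystander.
- pencil: loose flat carpenter's pencil, 170 mm long (its y), 16 mm wide, 9 mm thick, lying in front of the rack; origin under its centre. Bystander.
- panel: loose dark carved wooden panel, 100 x 300 x 18 mm (long along its y), lying behind the rack; origin under its centre. Bystander.

How it is judged:
On the way, in this order (a step that is already met when the one before it is completed fails the run):
1. the left pad is pressed down with the fingers by at least 8 mm (contact force between the fingers and anything else above 0.5 N and horizontal distance between the grasp point and pad_left below 0.065 m and value of joint any of spring_a, spring_b, spring_c above 0.008 m), for 0.1 s.
2. the middle pad is pressed down with the fingers by at least 8 mm (contact force between the fingers and anything else above 0.5 N and horizontal distance between the grasp point and pad_middle below 0.065 m and value of joint any of spring_a, spring_b, spring_c above 0.008 m), for 0.1 s.
3. the right pad is pressed down with the fingers by at least 8 mm (contact force between the fingers and anything else above 0.5 N and horizontal distance between the grasp point and pad_right below 0.065 m and value of joint any of spring_a, spring_b, spring_c above 0.008 m), for 0.1 s.
4. the tag of the softest pad is pushed down with the fingers, after all three pads were tried (contact force between the fingers and anything else above 0.5 N and value of joint tag_b above 0.016 m), for 0.1 s.
At the end, for the whole second after the job is handed in: the tag of the softest pad is down by more than 16 of its 20 mm, the other two tags are up (within 4 mm), all pads are up (within 3 mm), and the bystanders stand within 25 mm of where they were (value of joint tag_b above 0.016 m and value of joint each of tag_a, tag_c below 0.004 m and value of joint each of spring_a, spring_b, spring_c below 0.003 m and distance of each of flask, glue, pencil, panel from where it was at the start of the episode below 0.025 m); the robot touches nothing.
It fails at once if a tag of one of the two stiffer pads is pushed down (more than 6 mm) (value of joint any of tag_a, tag_c above 0.006 m).
It fails at once if a bystander is lifted or shifted by more than 30 mm (distance of any of flask, glue, pencil, panel from where it was at the start of the episode above 0.03 m or height (world z) of any of flask, glue, pencil, panel above 0.015 m).
It also fails if it takes over 58 s, if anything falls off the work surface, if the arm or the gripper's body presses on something with over 40 N, if the wrist force passes 120 N, or if a joint passes its speed limit or range.

ROBOT

A 6-joint arm with a two-finger parallel gripper is mounted at the origin on the work surface. World frame = base frame: x ahead of the robot, y to its left, z up, the work surface at z = 0. Lengths are in m, angles in rad, forces in N, time in s.
With the tool pointing down it reaches from about 0.3 to 0.875 m from the base axis. Payload 6.4 kg.
Tool frame: the origin (TCP) lies midway between the tips of the shut fingers; the grasp point (between the pads) lies 19 mm behind it; z points along the fingers, y is the line along which they close (so a half turn about z gives the same grasp; the last joint's range is limited). The gripper opens to 85 mm and grips with 20 to 120 N. Pads are 22 mm wide; open, the fingers measure 114 mm over their backs; the gripper's body (76 mm by 85 mm) begins 54 mm behind the grasp point. The pads swing forward as they close: fully open they stand 13 mm farther back than shut.
Start: joints at [-1.535, 0.181, 1.607, -0, 1.354, -0.206], TCP at [0.138, -0.558, 0.231] pointing down, gripper open.
Joint ranges: [-2.99, 2.99], [-0.89, 2.07], [0.3, 2.58], [-1.14, 4.28], [0, 2.63], [-3.12, 3.12]. Speed limits (rad/s): [2.57, 2.57, 3.01, 3.14, 3.14, 3.14].

INTERFACE

Orientations are given as a unit quaternion [w, x, y, z].
In Python, from bench import ctrl gives the robot as it stands. The module is installed in compiled form; this text tells all that it offers.
- The arm moves only by the tool move_arm, never from a script. Its argument "plan" is one flat list of numbers, 6 for each row, row after row: the shift along the world's x, y, z in units of 50 mm (1.0 is 50 mm), then the turn, a rotation vector about the world's x, y, z in rad. A call has 1 to 10 rows; each row is the pose to reach, as a shift and turn from the pose commanded when the call began; what a row does not reach only later rows make up. A row lasts 1/8 s, in which the tool goes at most 62.5 mm and 10.7 degrees, less where a joint would pass 70% of its speed; a pose out of reach is approached as far as the arm can. A call with a gripper value outside its range is refused whole. "grip" is the finger opening in mm, from 0 to 85.4, set as the call begins (left out, the last holds). The fingers move at their own pace and stop on an object; the grip force is fixed at half the most. Time passes only in rows, so rows that repeat a pose let the fingers close. It gives the time, the measured TCP pose, the force, the opening and the grip force at its end, in the units of the state.
- ctrl.get_obs(): the state, without advancing time (a new reading comes with each control period).
- ctrl.camera(name): name is "scene" or "top"; returns a dict with "pixels" (420x560x3 uint8, red, green, blue), "fx", "fy", "cx", "cy" (pixels), "dist_coeffs" ([k1, k2, p1, p2, k3] as OpenCV has them; the pictures are not rectified), "origin" and "attitude" of the camera in the world. Camera axes: x right, y down, z forward; pixel columns grow to the right and rows downward; lengths in m; the calibration is good to about 2 mm. A picture is of the moment at which its call begins. There is no depth.
- ctrl.hand_in(): hands the job in; it is judged then, once.
The state is a dict: "time_s": time; "q": joint angles; "dq": joint speeds; "joint_efforts": joint torques, N m; "eef_pos": TCP position; "eef_rot": TCP orientation; "wrist_force": force on the tool from outside, world axes, zero at the start; "torque": the same for the moment, N m; "opening": opening from 0.0 (shut) to 1.0 (fully open); "grasp_force": force on a finger pad.
Only numpy, scipy, OpenCV 4.12 (cv2) and the standard library are available. Lean on these libraries where they do the work, as an engineer would, in place of code of your own. Each camera call takes 0.05 s, during which the arm holds its last target. There are 200 camera calls.

## Working session

There is one attempt and no reset: what is moved stays moved. The work goes in short steps, Python scripts to look and compute and a tool call to move; the robot and the scene stay as the last step left them, time stands still between calls to the robot, and variables do not carry over. Pictures are saved under pics/ and viewed, at most 10 in all, crops included, and the job is handed in when it is done.

Besides the shell and the picture viewer there is one more tool, called by a JSON object that holds its "name" and its "arguments", one argument or row to a line. move_arm: Moves the arm, as the interface text tells. Its arguments: {"type":"object","properties":{"plan":{"type":"array"},"grip":{"type":"number"}},"required":["plan"]}

```bash
mkdir -p pics; cat > h.py <<'E'
import numpy as np, cv2
from bench import ctrl
from scipy.spatial.transform import Rotation as R
def shot(n,f):
    c=ctrl.camera(n); cv2.imwrite('pics/'+f,c['pixels'][:,:,::-1]); return c
def rot(c):
    a=np.array(c['attitude'],float)
    return a if a.shape==(3,3) else R.from_quat(a[[1,2,3,0]]).as_matrix()
def ray(c,uv,z):
    K=np.array([[c['fx'],0,c['cx']],[0,c['fy'],c['cy']],[0,0,1.]])
    p=cv2.undistortPoints(np.array(uv,float).reshape(-1,1,2),K,np.array(c['dist_coeffs'],float)).reshape(-1,2)
    d=np.c_[p,np.ones(len(p))]@rot(c).T; o=np.array(c['origin'])
    return o+d*((z-o[2])/d[:,2])[:,None]
E
python3 - <<'E'
from h import *
for n in('top','scene'):
    c=shot(n,n+'0.png'); print(n,c['origin'],c['attitude'],c['fx'])
o=ctrl.get_obs(); print({k:np.round(v,3) for k,v in o.items()})
a=cv2.imread('pics/top0.png')
E
```

```text
top [0.36150766 0.02571807 1.23959534] [-0.05791489  0.71211613 -0.69536393  0.07749509] 514.4155019701266
scene [ 1.02437795 -0.49889095  1.02121857] [-0.28585117  0.89920768  0.31643516 -0.09789508] 423.51257446544935
{'time_s': np.float64(0.1), 'q': array([-1.535,  0.181,  1.608,  0.   ,  1.354, -0.206]), 'dq': array([ 0.001, -0.002, -0.003, -0.001, -0.001, -0.002]), 'joint_efforts': array([ 0.0000e+00, -4.4588e+01, -3.5224e+01, -0.0000e+00,  4.0000e-03,
       -0.0000e+00]), 'eef_pos': array([ 0.138, -0.558,  0.231]), 'eef_rot': array([-0.001,  0.993,  0.121,  0.   ]), 'wrist_force': array([ 0.519,  0.277, -0.469]), 'torque': array([ 0.024,  0.004, -0.005]), 'grasp_force': np.float64(0.0), 'opening': np.float64(0.995)}
```

View pics/top0.png

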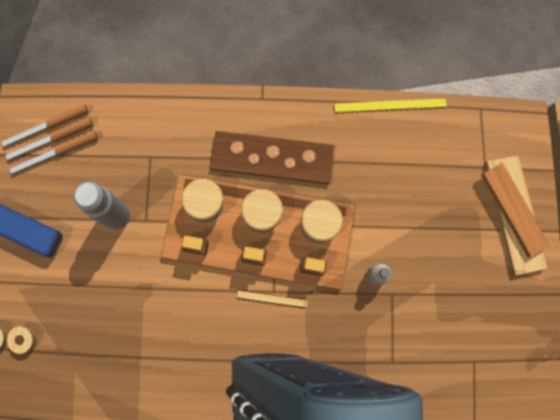

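View pics/scene0.png

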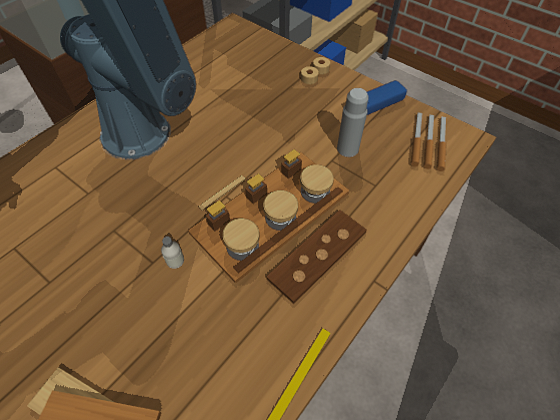

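The top view shows pads at about (203,199), (262,210) and (322,221), with tags at (193,243), (254,255) and (315,265). The flask is near (105,205), the glue (380,273), the pencil (272,299) and the panel (272,158). The scene view shows the same layout from behind, with nothing on the rack.

```bash
python3 - <<'E'
from h import *
def blobs(im,seeds,r,lo,hi):
    h=cv2.cvtColor(im,cv2.COLOR_RGB2HSV); m=cv2.inRange(h,lo,hi); m=cv2.morphologyEx(m,cv2.MORPH_OPEN,np.ones((3,3)))
    out=[]
    for s in seeds:
        w=np.zeros_like(m); cv2.circle(w,s,r,255,-1); w&=m
        c=max(cv2.findContours(w,0,1)[0],key=cv2.contourArea); M=cv2.moments(c)
        out.append((M['m10']/M['m00'],M['m01']/M['m00'],M['m00'],cv2.minAreaRect(c)[1]))
    return out
c=ctrl.camera('top'); im=c['pixels']
h=cv2.cvtColor(im,cv2.COLOR_RGB2HSV)
for s in [(203,199),(262,210),(193,243),(254,253),(315,264),(228,220),(290,240)]: print(s,h[s[1],s[0]])
P=[(203,199),(262,210),(322,221)];T=[(193,243),(254,254),(315,265)]
for S,r,z,lo in((P,28,.09,(14,90,170)),(T,14,.095,(17,140,150))):
    b=blobs(im,S,r,lo,(30,255,255)); 
    p=ray(c,[x[:2] for x in b],z); print(b); print(p.round(4)); print(np.linalg.norm(np.diff(p[:,:2],axis=0),axis=1))
c=ctrl.camera('scene'); im=c['pixels']
print(ray(c,[(317,178),(281,206),(241,234)],.09).round(3)); print(ray(c,[(292,157),(256,184),(218,210)],.095).round(3))
E
```

```text
(203, 199) [ 19 116 231]
(262, 210) [ 19 115 232]
(193, 243) [ 20 157 231]
(254, 253) [ 20 156 231]
(315, 264) [ 20 157 231]
(228, 220) [ 13 155 207]
(290, 240) [ 13 152 131]
[(201.59346713892168, 197.5821854912764, 1270.5, (39.34375762939453, 41.51647186279297)), (261.5967948717949, 208.3285897435897, 1300.0, (40.40000534057617, 41.0)), (322.15009596928985, 219.2601407549584, 1302.5, (40.0, 42.0))]
[[ 0.6212  0.1679  0.09  ]
 [ 0.5997  0.0298  0.09  ]
 [ 0.578  -0.1089  0.09  ]]
[0.13974349 0.14044361]
[(192.1390243902439, 242.29756097560977, 205.0, (19.72787857055664, 12.001126289367676)), (253.12936507936507, 253.3357142857143, 210.0, (20.199962615966797, 11.96308422088623)), (314.60015649452265, 264.17918622848197, 213.0, (20.39607810974121, 12.159200668334961))]
[[ 0.5167  0.1836  0.095 ]
 [ 0.4955  0.046   0.095 ]
 [ 0.4745 -0.0919  0.095 ]]
[0.1391998 0.1395602]
[[ 0.626  0.162  0.09 ]
 [ 0.608  0.022  0.09 ]
 [ 0.583 -0.113  0.09 ]]
[[ 0.525  0.176  0.095]
 [ 0.509  0.034  0.095]
 [ 0.488 -0.097  0.095]]
```

{"name": "move_arm", "arguments": {
  "plan": [0.6,0.9,0,0,0,-0.04,1.2,1.8,0,0,0,-0.08,1.8,2.7,0,0,0,-0.12,2.4,3.6,0,0,0,-0.16,3.0,4.5,0,0,0,-0.2,3.6,5.4,0,0,0,-0.24,4.2,6.3,0,0,0,-0.28,4.8,7.2,0,0,0,-0.32,5.4,8.1,0,0,0,-0.36,6.0,9.0,0,0,0,-0.4],
  "grip": 0
}}

```text
time_s: 1.45
eef_pos: [0.4385, -0.1067, 0.2315]
eef_rot: [0.0, 0.997, -0.08, 0.0]
wrist_force: [1.2, -0.8, 0.2]
opening: 0.0
grasp_force: 0.0
```

{"name": "move_arm", "arguments": {
  "plan": [0.6,0.9,0,0,0,0,1.2,1.8,0,0,0,0,1.8,2.7,0,0,0,0,2.4,3.6,0,0,0,0,3.0,4.5,-0.4,0,0,0,3.65,5.49,-0.8,0,0,0,3.65,5.49,-1.5,0,0,0,3.65,5.49,-2.2,0,0,0,3.65,5.49,-2.4,0,0,0,3.65,5.49,-2.4,0,0,0]
}}

```text
time_s: 2.7
eef_pos: [0.62, 0.1661, 0.1111]
eef_rot: [0.0, 0.997, -0.079, -0.001]
wrist_force: [-0.4, -1.1, -0.1]
opening: 0.001
grasp_force: 0.0
```

```bash
python3 - <<'E'
from h import *
o=ctrl.get_obs(); print({k:np.round(o[k],4) for k in('time_s','eef_pos','eef_rot','wrist_force')})
c=shot('scene','s1.png'); cv2.imwrite('pics/s1c.png',cv2.resize(c['pixels'][80:300,150:450,::-1],None,fx=2.5,fy=2.5))
E
```

```text
{'time_s': np.float64(2.7), 'eef_pos': array([0.62  , 0.1661, 0.1111]), 'eef_rot': array([ 1.000e-04,  9.969e-01, -7.910e-02, -5.000e-04]), 'wrist_force': array([-0.4496, -1.0915, -0.1149])}
```

View pics/s1c.png

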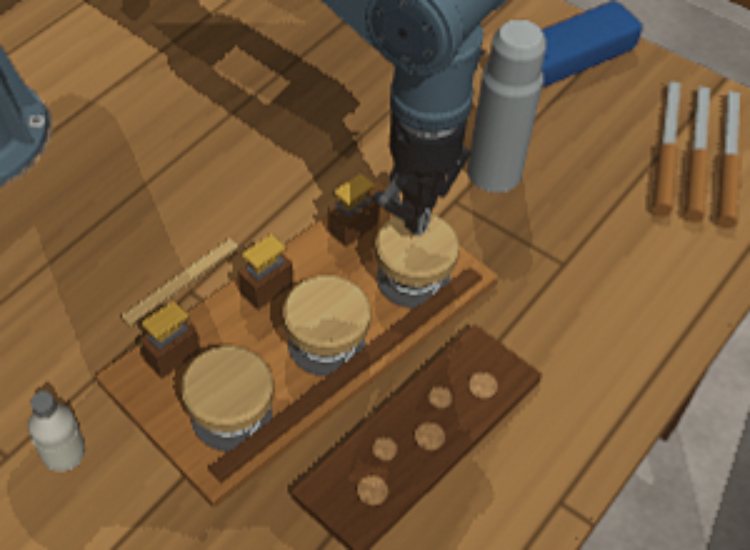

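The fingertips, at crop (420,228), stand 20 mm above the left pad and are centred on it. The flask is clear. Now I press 15 mm and hold.

{"name": "move_arm", "arguments": {
  "plan": [0,0,-0.2,0,0,0,0,0,-0.4,0,0,0,0,0,-0.5,0,0,0,0,0,-0.6,0,0,0,0,0,-0.7,0,0,0,0,0,-0.72,0,0,0,0,0,-0.72,0,0,0,0,0,-0.72,0,0,0,0,0,-0.72,0,0,0,0,0,-0.72,0,0,0]
}}

```text
time_s: 4.0
eef_pos: [0.6203, 0.1661, 0.0768]
eef_rot: [0.0, 0.997, -0.079, 0.0]
wrist_force: [-4.9, -1.2, 10.2]
opening: 0.002
grasp_force: 5.4
```

```bash
cat > r.py <<'E'
from h import *
W=[];Z=[]
for i in range(8):
    c=ctrl.camera('scene'); o=ctrl.get_obs(); W.append(o['wrist_force']);Z.append(o['eef_pos'])
print(np.mean(W,0).round(2),np.std(W,0).round(2),np.mean(Z,0).round(4),o['time_s'])
E
python3 r.py
```

```text
[-5.01 -1.08 10.68] [0.41 0.6  0.35] [0.6203 0.1661 0.0768] 4.4
```

{"name": "move_arm", "arguments": {
  "plan": [0,0,0.3,0,0,0,0,0,0.6,0,0,0,0,0,1.0,0,0,0,0,0,1.0,0,0,0]
}}

```text
time_s: 4.9
eef_pos: [0.6217, 0.1664, 0.1278]
eef_rot: [-0.0, 0.997, -0.079, 0.002]
wrist_force: [0.7, -0.5, -0.7]
opening: -0.001
grasp_force: 0.0
```

```bash
python3 r.py
```

```text
[ 0.01 -0.38 -0.37] [0.49 0.48 0.37] [0.6199 0.1662 0.1248] 5.3
```

{"name": "move_arm", "arguments": {
  "plan": [-0.14,-0.9,0,0,0,0,-0.27,-1.8,0,0,0,0,-0.41,-2.73,0,0,0,0,-0.41,-2.73,-0.3,0,0,0,-0.41,-2.73,-0.6,0,0,0,-0.41,-2.73,-0.8,0,0,0,-0.41,-2.73,-0.9,0,0,0,-0.41,-2.73,-1.0,0,0,0,-0.41,-2.73,-1.0,0,0,0,-0.41,-2.73,-1.0,0,0,0]
}}

```text
time_s: 6.55
eef_pos: [0.599, 0.0307, 0.0756]
eef_rot: [0.0, 0.997, -0.078, -0.001]
wrist_force: [-5.4, 0.2, 8.2]
opening: 0.001
grasp_force: 3.8
```

```bash
python3 r.py
```

```text
[-5.47 -0.62  7.5 ] [0.4  0.49 0.59] [0.599  0.0307 0.0756] 6.95
```

{"name": "move_arm", "arguments": {
  "plan": [0,0,0.3,0,0,0,0,0,0.6,0,0,0,0,0,1.0,0,0,0,0,0,1.0,0,0,0]
}}

```text
time_s: 7.45
eef_pos: [0.6015, 0.0296, 0.1281]
eef_rot: [0.0, 0.997, -0.079, 0.002]
wrist_force: [-0.2, 0.4, 0.3]
opening: -0.001
grasp_force: 0.0
```

{"name": "move_arm", "arguments": {
  "plan": [-0.14,-0.9,0,0,0,0,-0.28,-1.8,0,0,0,0,-0.43,-2.79,0,0,0,0,-0.43,-2.79,-0.3,0,0,0,-0.43,-2.79,-0.6,0,0,0,-0.43,-2.79,-0.8,0,0,0,-0.43,-2.79,-0.9,0,0,0,-0.43,-2.79,-1.0,0,0,0,-0.43,-2.79,-1.0,0,0,0,-0.43,-2.79,-1.0,0,0,0]
}}

```text
time_s: 8.7
eef_pos: [0.5785, -0.1093, 0.0757]
eef_rot: [-0.0, 0.997, -0.079, 0.0]
wrist_force: [-2.1, 2.9, 4.6]
opening: 0.006
grasp_force: 2.2
```

```bash
python3 r.py
```

```text
[-0.39  3.19  4.27] [0.47 0.35 0.26] [ 0.5787 -0.1097  0.0757] 9.1
```

{"name": "move_arm", "arguments": {
  "plan": [0,0,0.3,0,0,0,0,0,0.6,0,0,0,0,0,1.0,0,0,0,0,0,1.0,0,0,0]
}}

```text
time_s: 9.6
eef_pos: [0.5797, -0.1106, 0.128]
eef_rot: [0.001, 0.997, -0.079, 0.002]
wrist_force: [-0.6, 0.5, -0.2]
opening: 0.002
grasp_force: 0.0
```

```bash
python3 r.py; python3 - <<'E'
from h import *
c=shot('scene','s2.png'); cv2.imwrite('pics/s2c.png',cv2.resize(c['pixels'][80:300,150:450,::-1],None,fx=2.5,fy=2.5))
E
```

```text
[-0.24 -0.06  0.02] [0.53 0.48 0.59] [ 0.5779 -0.1097  0.125 ] 10.0
```

View pics/s2c.png

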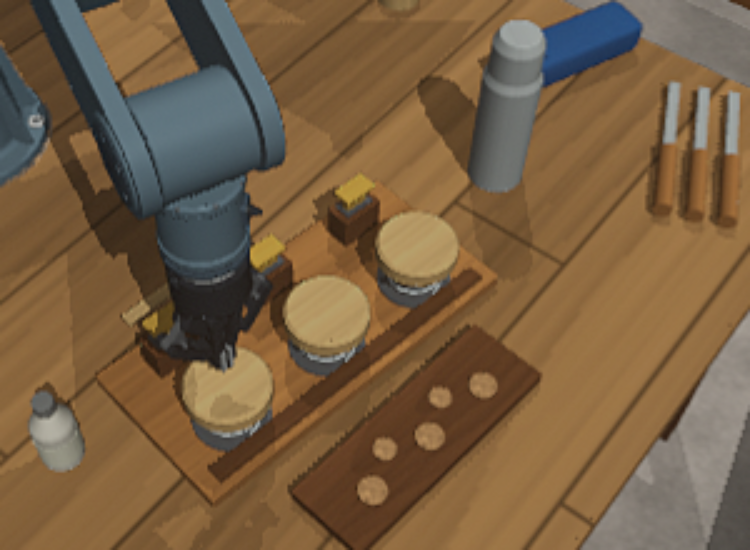

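The forces at about 14 mm are left 11 N, middle 7.7 N and right 4.3 N, so the right pad is softest. The picture shows all pads and tags up, with the tool over the right pad at crop (225,360). Next I push the right tag.

{"name": "move_arm", "arguments": {
  "plan": [-0.7,0.12,0,0,0,0,-1.4,0.24,0,0,0,0,-2.07,0.35,0,0,0,0,-2.07,0.35,0,0,0,0,-2.07,0.35,-0.4,0,0,0,-2.07,0.35,-0.6,0,0,0,-2.07,0.35,-0.75,0,0,0,-2.07,0.35,-0.9,0,0,0,-2.07,0.35,-1.0,0,0,0,-2.07,0.35,-1.0,0,0,0]
}}

```text
time_s: 11.3
eef_pos: [0.4749, -0.0924, 0.0751]
eef_rot: [0.0, 0.997, -0.079, 0.0]
wrist_force: [-0.5, -0.1, 0.7]
opening: 0.002
grasp_force: 0.0
```

{"name": "move_arm", "arguments": {
  "plan": [0,0,-0.05,0,0,0,0,0,-0.07,0,0,0,0,0,-0.07,0,0,0]
}}

```text
time_s: 11.68
eef_pos: [0.4752, -0.0925, 0.0747]
eef_rot: [0.0, 0.997, -0.079, 0.0]
wrist_force: [-11.2, 4.3, 31.3]
opening: -0.001
grasp_force: 15.6
```

The tag hit its hard stop at z = 0.075. Now I lift off and check.

{"name": "move_arm", "arguments": {
  "plan": [0,0,0.4,0,0,0,0,0,1.0,0,0,0,0,0,2.0,0,0,0,-0.8,-0.8,3.0,0,0,0,-1.4,-1.6,3.2,0,0,0,-2.0,-2.6,3.2,0,0,0,-2.4,-3.6,3.2,0,0,0,-2.4,-3.6,3.2,0,0,0,-2.4,-3.6,3.2,0,0,0]
}}

```text
time_s: 12.8
eef_pos: [0.3546, -0.2719, 0.2314]
eef_rot: [-0.0, 0.997, -0.079, -0.0]
wrist_force: [-1.0, 0.3, -0.6]
opening: -0.0
grasp_force: 0.0
```

```bash
python3 - <<'E'
from h import *
c=shot('scene','s3.png'); cv2.imwrite('pics/s3c.png',cv2.resize(c['pixels'][80:300,150:450,::-1],None,fx=2.5,fy=2.5))
E
```

```text
(no output)
```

View pics/s3c.png

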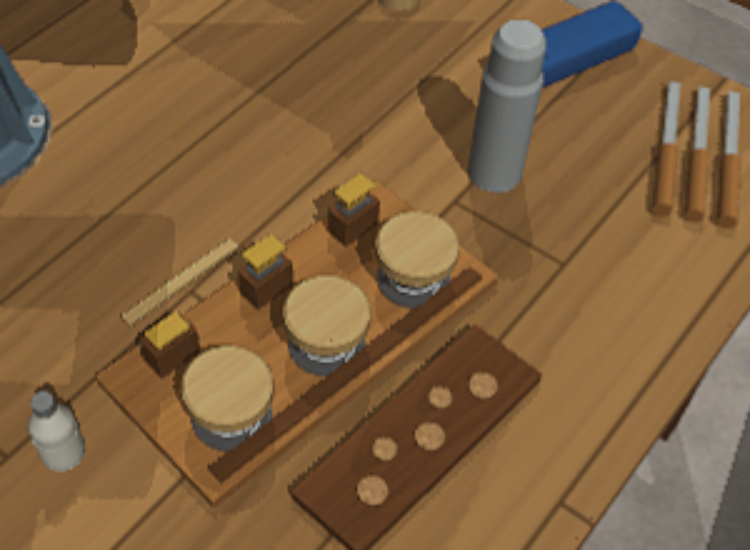

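The right tag, at crop (168,330), is down on its block. The other tags, at (265,255) and (354,190), are up, all pads are up and the bystanders have not moved.

```bash
python3 -c "
from bench import ctrl
print(ctrl.hand_in())"
```

```text
the job is handed in; nothing more can be done
None
```

The job is handed in: the right pad was the softest (about 4.3 N at 14 mm, against 7.7 N middle and 11 N left), its tag is fully down, and the last picture shows the other two tags and all three pads up and nothing else moved.

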